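Feed a wood blank through the dust-box flap and start the box

ROBOT

A 7-joint arm with a two-finger parallel gripper is mounted at the origin on the work surface. World frame = base frame: x ahead of the robot, y to its left, z up, the work surface at z = 0. Lengths are in m, angles in rad, forces in N, time in s.
With the tool pointing down it reaches from about 0.425 to 0.925 m from the base axis. Payload 6.8 kg.
Tool frame: the origin (TCP) lies at the very end of the fingers, on their centre line; the grasp point (between the pads) lies 19 mm behind it (bot.grip_point_offset is the z of the grasp point in the tool frame, in m); z points along the fingers, x is the direction in which the jaws open and shut, and the axes are right-handed (so a half turn about z gives the same grasp; the last joint's range is limited). The gripper opens to 88 mm and grips with 3 to 60 N. Pads are 20 mm wide; open, the fingers measure 115 mm over their backs; the gripper's body (75 mm by 178 mm) begins 61 mm behind the grasp point.
Start: joints at [1.185, 0.477, 0.022, 1.555, -0.011, 1.109, -0.083], TCP at [0.185, -0.649, 0.223] pointing down, gripper open.
Joint ranges: [-2.96, 2.96], [-0.34, 2.1], [-1.41, 1.46], [0.24, 2.44], [-1.37, 4.51], [0.17, 1.92], [-2.96, 2.96]. Speed limits (rad/s): [2.39, 2.39, 3.14, 3.14, 3.14, 3.14, 3.14].

INTERFACE

Orientations are given as a unit quaternion [w, x, y, z].
In Python, from rig import bot gives the robot as it stands. The module is installed in compiled form; this text tells all that it offers.
- The arm moves only by the tool play_rows, never from a script. Its argument "moves" is a list that holds one entry, the list of rows, each a list of 7 numbers: the shift along the tool's x, y, z in m, then the turn, a rotation vector about the tool's x, y, z in degrees, then the finger opening in m, from 0 to 0.0878. A call has 1 to 20 rows; each row is the pose to reach, as a shift and turn from the pose commanded when the call began, along the tool's axes at that moment; what a row does not reach only later rows make up. A row lasts 1/8 s, in which the tool goes at most 62.5 mm and 10.7 degrees, less where a joint would pass 70% of its speed; a pose out of reach is approached as far as the arm can. A call with a gripper value outside its range is refused whole. The fingers move at their own pace and stop on an object; the grip force is fixed at half the most. Time passes only in rows, so rows that repeat a pose let the fingers close. It gives the time, the measured TCP pose, the force and the opening at its end, in the units of the state.
- bot.observe(): the state, without advancing time (a new reading comes with each control period).
- bot.snapshot(name): name is "scene" or "top"; returns a dict with "color" (400x640x3 uint8, red, green, blue), "mtx" (3x3 intrinsics, pixels), "eye" and "orientation" of the camera in the world. Camera axes: x right, y down, z forward; pixel columns grow to the right and rows downward; lengths in m; the calibration is good to about 2 mm. A picture is of the moment at which its call begins. There is no depth.
- bot.job_done(): hands the job in, once; it reports no verdict.
The state is a dict: "t": time; "qpos": joint angles; "qvel": joint speeds; "effort": joint torques, N m; "tcp_pos": TCP position; "tool_rot": TCP orientation; "force": force on the tool from outside, world axes, zero at the start; "torque": the same for the moment, N m; "finger_gap": finger opening in m.
Only numpy, scipy, OpenCV 4.12 (cv2) and the standard library are available. Lean on these libraries where they do the work, as an engineer would, in place of code of your own. Each camera call takes 0.05 s, during which the arm holds its last target.

TASK

Push the pale wood blank along the tray and in through the orange hanging flap of the dust-off box until it is wholly inside and no longer props the flap, then draw your fingers back out so that the flap swings shut behind it. After that, press the green start button fully down and let it come up again. Only push: do not lift the blank, do not press the button early, and leave the other things on the bench where they are.

Things in the scene. Friction and masses are not known exactly. Their poses are not given: they have to be found in the camera images.
- dust_box: Low grey box fixed to the bench with an aluminium feed tray, 8 mm thick, in front and inside. Origin: bench level below the flap's hinge line, mid-lane; x points along the lane into the box, y across, z up. Tray top z = 8 mm, x = -150 to 187 mm (inner end wall). Lane 94 mm wide, between black fences (tops z = 20 mm, x = -150 to -5 mm), then the box's sides.
- box_roof (a point): Middle of the front edge of the box roof: box frame x = -1 mm, z = 78 mm. Roof (orange lintel strip 18 mm long, then clear window) 6 mm thick, so the opening below it is 94 mm wide and reaches from z = 8 to 72 mm. Behind the box, x = 195 to 280 mm, a grey motor housing, 74 mm high.
- flap (a joint): Angle of the orange flap, rad: 0 hangs vertical (shut), grows to 1.4 as its lower edge swings into the box; it cannot swing outwards. 88 mm wide, 46 mm long, 3 mm thick, 60 g, hung freely: it falls shut by its weight when nothing props it. Lower edge 20 mm above the bench (12 mm above the tray) when shut. Lying on the blank it stands at 0.6 rad, its edge 26 mm past the hinge line.
- flap_hinge (a point): Middle of the flap's hinge line, 66 mm above the bench; axes as dust_box.
- blank: Pale wood blank, a loose block 80 (x) x 54 (y) x 20 (z) mm, about 70 g, lying on the tray in the lane in front of the flap. Origin: centre of its underside. Its long x axis starts roughly along the lane, +x towards the flap.
- start_post: Yellow square post 75 x 75 x 45 mm fixed to the bench, beside the box on one side or the other, carrying the green start button in its middle. Origin: centre of its underside.
- start_top (a point): Centre of the top of the green push button (34 mm across); it presses straight down.
- start (a joint): Travel of the green button, m: 0 up, 0.006 fully down; springs back when released. About 5 N presses it fully.
- dark_blank: Dark wood block, same size as the pale one, on the bench beside the box: leave alone. Origin: centre of its underside.
- tape_roll: Tan roll of tape, 90 mm outside, 36 mm high, lying flat: leave alone. Origin: centre of its underside.
- glue_bottle: White bottle with orange cap, 60 mm across, 150 mm high: leave alone. Origin: centre of its underside.
- pencil_cup: Black cup, 72 mm across, 95 mm high: leave alone. Origin: centre of its underside.
- tape_measure: Grey tape measure, 70 x 36 x 60 mm, standing: leave alone. Origin: centre of its underside.
- screwdriver: Screwdriver with blue handle lying on the bench: leave alone. Origin: under its middle.
Mind the look-alikes: they are no part of the job. Of the things like the start_post, leave any that is blue; of the rest the larger one is meant.

How it is judged:
On the way, in this order (a step that is already met when the one before it is completed fails the run):
1. the blank has pushed the flap open and is part way through (value of joint flap above 0.4 rad and x of blank in the frame of dust_box above -0.03 m), for 0.1 s.
2. the blank lies wholly inside and the flap hangs shut (x of blank in the frame of dust_box between 0.043 and 0.16 m and height (world z) of blank below 0.014 m and value of joint flap below 0.08 rad), for 0.2 s.
3. the green button is pressed down (value of joint start above 0.0048 m), for 0.05 s.
At the end, for the whole second after the job is handed in: The blank lies flat on the tray wholly inside the box (its centre at least 43 mm beyond the flap line) at rest, the flap hangs shut (within 0.08 rad), the button has been pressed after that (at least 4.8 mm of its 6 mm) and is up again (within 1.5 mm) (all of step 2 and value of joint start below 0.0015 m and linear speed of blank below 0.01 m/s and angle between blank's own z axis and vertical below 0.1 rad); the robot touches nothing.
It fails at once if the blank is lifted or tipped up (height (world z) of blank above 0.022 m or angle between blank's own z axis and vertical above 0.35 rad).
It fails at once if the button is pressed before the blank is inside and the flap shut (value of joint start above 0.003 m and not (x of blank in the frame of dust_box between 0.043 and 0.16 m and height (world z) of blank below 0.014 m and value of joint flap below 0.08 rad)).
It fails at once if another thing on the bench is displaced by more than 20 mm or tipped (distance of any of dark_blank, tape_roll, glue_bottle, pencil_cup, tape_measure, screwdriver from where it was at the start of the episode above 0.02 m or angle between any of dark_blank, tape_roll, glue_bottle, pencil_cup, tape_measure's own z axis and vertical above 0.5 rad).
It also fails if it takes over 58 s, if anything falls off the work surface, if the arm or the gripper's body presses on something with over 40 N, if the wrist force passes 120 N, or if a joint passes its speed limit or range.

## Working session

There is one attempt and no reset: what is moved stays moved. The work goes in short steps, Python scripts to look and compute and a tool call to move; the robot and the scene stay as the last step left them, time stands still between calls to the robot, and variables do not carry over. Pictures are saved under pics/ and viewed, and the job is handed in when it is done.

Besides the shell and the picture viewer there is one more tool, called by a JSON object that holds its "op" and its "data". play_rows: Moves the arm, as the interface text tells. Its arguments: {"type":"object","properties":{"moves":{"type":"array","items":{"type":"array","items":{"type":"array","items":{"type":"number"}}}}},"required":["moves"]}

```bash
mkdir -p pics; cat > h.py <<'E'
import numpy as np, cv2
from scipy.spatial.transform import Rotation as R
from rig import bot
def q2R(q): return R.from_quat([q[1],q[2],q[3],q[0]]).as_matrix()
def ray(s,u,v):
    d=q2R(s['orientation'])@np.linalg.inv(np.array(s['mtx']))@np.array([u,v,1.]); return np.array(s['eye']),d
def pix(s,u,v,z):
    e,d=ray(s,u,v); return e+d*(z-e[2])/d[2]
def proj(s,p):
    c=np.array(s['mtx'])@q2R(s['orientation']).T@(np.array(p)-np.array(s['eye'])); return c[:2]/c[2]
def save(s,n,box=None,k=1):
    im=s['color'][:,:,::-1]
    if box: im=im[box[1]:box[3],box[0]:box[2]]
    cv2.imwrite('pics/'+n,cv2.resize(np.ascontiguousarray(im),None,fx=k,fy=k,interpolation=cv2.INTER_CUBIC))
E
python3 - <<'E'
from h import *
import pickle
for n in('scene','top'):
    s=bot.snapshot(n); save(s,n+'0.png',None,1.25); pickle.dump(s,open(n+'0.pkl','wb')); print(s['eye'],s['orientation'],s['mtx'])
print(bot.observe())
E
```

```text
[ 1.14407206 -0.45324641  1.09424504] [-0.28030332  0.85859954  0.40690243 -0.13662826] [[412.98105558   0.         318.5704483 ]
 [  0.         412.98105558 199.16023013]
 [  0.           0.           1.        ]]
[0.30697869 0.00748938 1.27301771] [ 0.06670469 -0.70247903  0.70571717 -0.06353715] [[456.57432271   0.         321.06813624]
 [  0.         456.57432271 190.53518142]
 [  0.           0.           1.        ]]
{'t': 0.1, 'qpos': array([ 1.18489335,  0.4776984 ,  0.02236868,  1.55628662, -0.01150361,
        1.10929654, -0.08309337]), 'qvel': array([ 0.00106732, -0.00127486, -0.00013503, -0.0033227 ,  0.0006982 ,
       -0.00037423,  0.00101364]), 'effort': array([ 3.50294882e-03, -5.84092569e+01,  1.53964497e+00, -2.73310375e+01,
       -5.42247389e-02,  1.31552276e-02,  2.99801502e-05]), 'tcp_pos': array([ 0.18495154, -0.6486363 ,  0.22182007]), 'tool_rot': array([-4.20515869e-04,  7.98199618e-01, -6.02392531e-01, -6.57171963e-04]), 'force': array([ 0.74815524,  0.74625506, -0.46974204]), 'torque': array([ 0.00835377,  0.05020862, -0.0007153 ]), 'finger_gap': 0.08810000283459724}
```

```bash
sleep 1; ls pics
```

```text
scene0.png
top0.png
```

View pics/scene0.png

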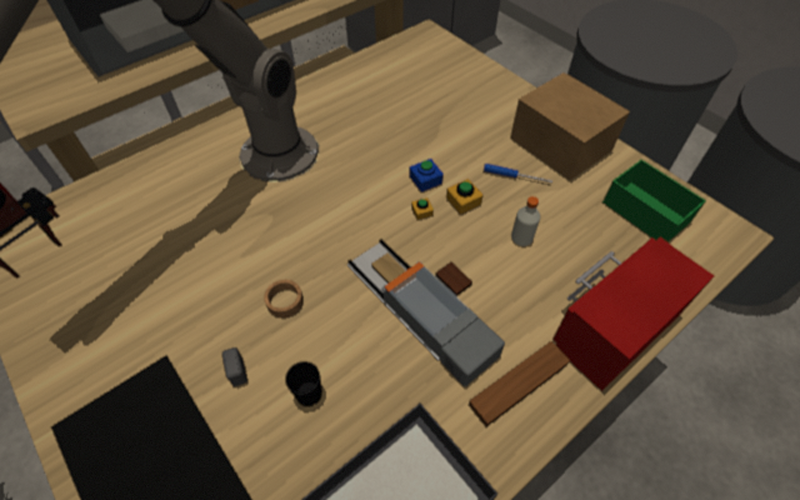

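View pics/top0.png

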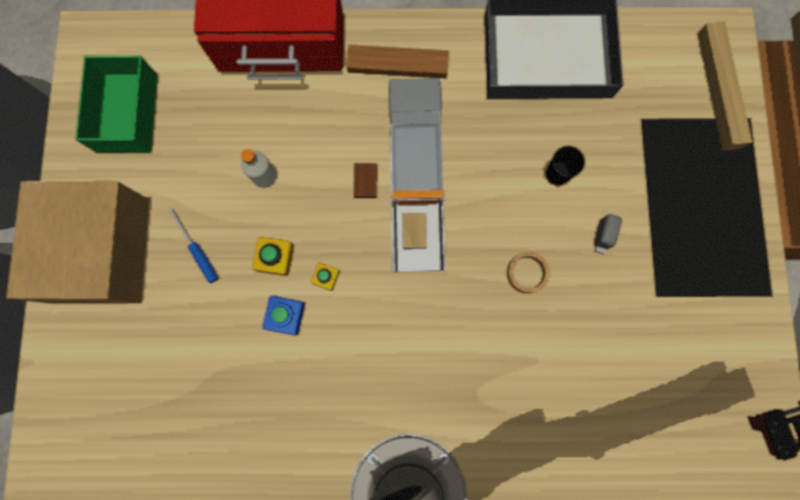

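The overview shows the box and tray near top-picture (417,180), with the pale blank at (415,231) and the dark blank at (366,180). There are three posts: yellow large (272,256), yellow small (325,277) and blue (283,315). Blue is ruled out, so the larger yellow one fits. I'll confirm that in a crop.

```bash
python3 - <<'E'
from h import *
import pickle
s=pickle.load(open('top0.pkl','rb')); save(s,'lane.png',(295,55,375,225),3.5); save(s,'posts.png',(190,180,290,275),6)
s=pickle.load(open('scene0.pkl','rb')); save(s,'lane_s.png',(270,180,410,310),4.5)
E
```

```text
(no output)
```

View pics/lane.png

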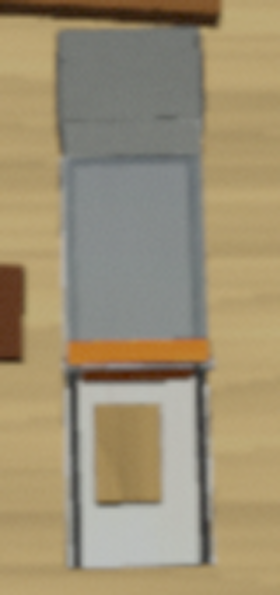

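View pics/posts.png

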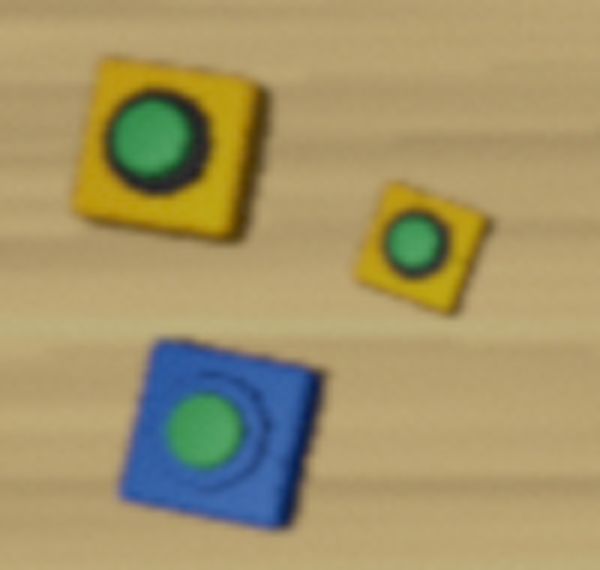

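View pics/lane_s.png

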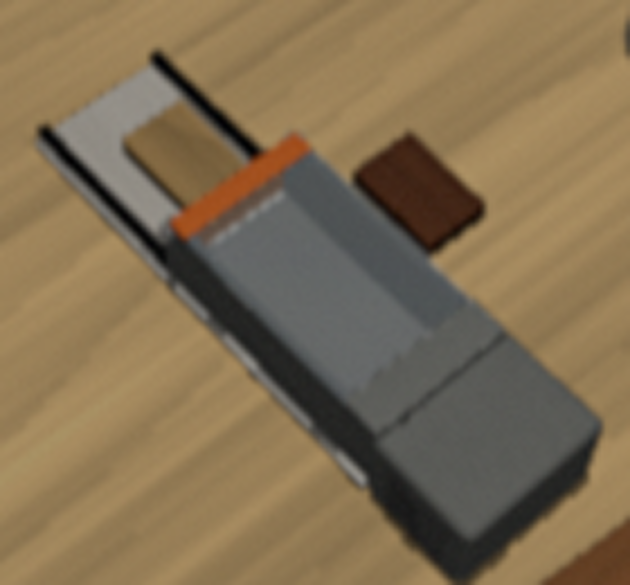

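```bash
python3 - <<'E'
from h import *
import pickle
np.set_printoptions(precision=4,suppress=True)
s=pickle.load(open('top0.pkl','rb')); c=pickle.load(open('scene0.pkl','rb'))
L=lambda x,y:(295+x/3.5,55+y/3.5)
for n,x,y,z in [('fenceL',75,566,.02),('fenceR',206,563,.02),('fLfar',72,380,.02),('fRfar',201,378,.02),('roofL',67,361,.078),('roofR',211,359,.078),('houseL',58,30,.074),('houseR',202,27,.074),
 ('b1',95,404,.028),('b2',160,405,.028),('b3',160,502,.028),('b4',95,502,.028)]:
    print(n,pix(s,*L(x,y),z))
P=lambda x,y:(190+x/6,180+y/6)
S=lambda x,y:(270+x/4.5,180+y/4.5)
for n,x,y,z in [('roofL',300,134,.078),('roofR',172,216,.078),('fLf',155,55,.02),('fRf',43,130,.02),('b4',178,97,.028),('b3',125,143,.028)]:
    print('scene',n,pix(c,*S(x,y),z))
for z in (.045,.055,.065): print(z,pix(s,*P(151,134),z),pix(c,465/1.25,187/1.25,z))
save(c,'post_s.png',(310,110,420,190),7)
E
```

```text
fenceL [0.4673 0.0258 0.02  ]
fenceR [ 0.4692 -0.0776  0.02  ]
fLfar [0.6183 0.0278 0.02  ]
fRfar [ 0.6194 -0.0762  0.02  ]
roofL [0.619  0.0307 0.078 ]
roofR [ 0.6199 -0.0803  0.078 ]
houseL [0.8948 0.0377 0.074 ]
houseR [ 0.8966 -0.0783  0.074 ]
b1 [0.5965 0.0094 0.028 ]
b2 [ 0.5954 -0.0426  0.028 ]
b3 [ 0.5168 -0.0416  0.028 ]
b4 [0.5171 0.0097 0.028 ]
scene roofL [0.6254 0.0307 0.078 ]
scene roofR [ 0.6219 -0.0752  0.078 ]
scene fLf [0.4758 0.0225 0.02  ]
scene fRf [ 0.478  -0.0796  0.02  ]
scene b4 [0.5207 0.0085 0.028 ]
scene b3 [ 0.5282 -0.0447  0.028 ]
0.045 [0.5048 0.3014 0.045 ] [0.4938 0.3057 0.045 ]
0.055 [0.5032 0.299  0.055 ] [0.5    0.2985 0.055 ]
0.065 [0.5016 0.2966 0.065 ] [0.5062 0.2913 0.065 ]
```

View pics/post_s.png

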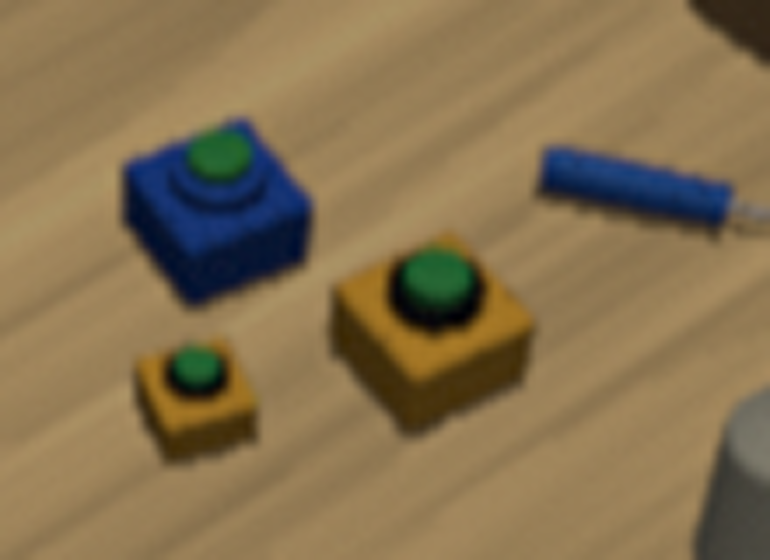

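Confirmed: the upper-left post in the crop, at (151,134), is the larger yellow one. The other yellow is clearly smaller. The button is about (0.502, 0.298, 0.057). The lane runs along +x with yaw ≈0.013 rad and its flap line at x≈0.62, y≈-0.025. The blank is centred at about (0.557,-0.017). To get under the roof I'll push with the fingers tilted 30°.

```bash
cat >> h.py <<'E'
def Rt(tilt,yaw=0.013):
    t=np.radians(tilt); l=np.array([np.cos(yaw),np.sin(yaw),0]); x=np.array([l[1],-l[0],0])
    z=np.sin(t)*l-np.cos(t)*np.array([0,0,1]); return np.stack([x,np.cross(z,x),z],1)
def row(p,Rg=None):
    o=bot.observe(); C=q2R(o['tool_rot']); d=C.T@(np.array(p)-o['tcp_pos'])
    w=np.degrees(R.from_matrix(C.T@Rg).as_rotvec()) if Rg is not None else np.zeros(3)
    print('now',o['t'],o['tcp_pos'].round(4),'F',o['force'].round(1),'row',d.round(4),w.round(2))
def tiltnow():
    C=q2R(bot.observe()['tool_rot']); print('x',C[:,0].round(3),'z',C[:,2].round(3),bot.observe()['qpos'].round(3))
E
python3 -c "
from h import *
row([.48,-.018,.15],Rt(30))"
```

```text
now 0.1 [ 0.185  -0.6486  0.2218] F [ 0.7  0.7 -0.5] row [-0.5254 -0.4567  0.0726] [29.84  4.06 14.8 ]
```

{"op": "play_rows", "data": {"moves": [[[-0.04,-0.035,0.0,0,0,0,0.02],[-0.08,-0.07,0.0,0,0,0,0.02],[-0.12,-0.105,0.0,0,0,0,0.02],[-0.16,-0.14,0.0,0,0,0,0.02],[-0.2,-0.175,0.0,0,0,0,0.02],[-0.24,-0.21,0.0,0,0,0,0.02],[-0.28,-0.245,0.0,0,0,2,0.02],[-0.32,-0.28,0.0,0,0,5,0.02],[-0.36,-0.315,0.0,0,0,8,0.02],[-0.4,-0.35,0.0,0,0,10,0.02],[-0.44,-0.385,0.0,0,0,12,0.02],[-0.48,-0.42,0.02,7.5,1,13.5,0.02],[-0.51,-0.445,0.04,15,2,14.5,0.02],[-0.525,-0.457,0.06,22,3,14.8,0.02],[-0.525,-0.457,0.073,29.8,4,14.8,0.02],[-0.525,-0.457,0.073,29.8,4,14.8,0.02],[-0.525,-0.457,0.073,29.8,4,14.8,0.02],[-0.525,-0.457,0.073,29.8,4,14.8,0.02]]]}}

```text
t: 2.35
tcp_pos: [0.4795, -0.0194, 0.1489]
tool_rot: [-0.183, 0.688, -0.679, 0.181]
force: [-0.9, -0.2, 0.4]
finger_gap: 0.0204
```

```bash
python3 - <<'E'
from h import *
tiltnow()
row([.48,-.018,.15],Rt(30)); row([.49,-.018,.05],Rt(30))
s=bot.snapshot('scene'); save(s,'s1.png',None,1.25); save(s,'s1c.png',(250,130,410,250),5)
E
```

```text
x [ 0.013 -1.     0.001] z [ 0.498  0.006 -0.867] [ 0.562  0.122 -0.714  2.427  0.936  0.17  -2.577]
now 2.35 [ 0.4795 -0.0194  0.1489] F [-0.9 -0.2  0.4] row [-0.0014 -0.001  -0.0007] [ 0.13 -0.05  0.03]
now 2.35 [ 0.4795 -0.0194  0.1489] F [-0.9 -0.2  0.4] row [-0.0014  0.0402  0.091 ] [ 0.13 -0.05  0.03]
```

View pics/s1.png

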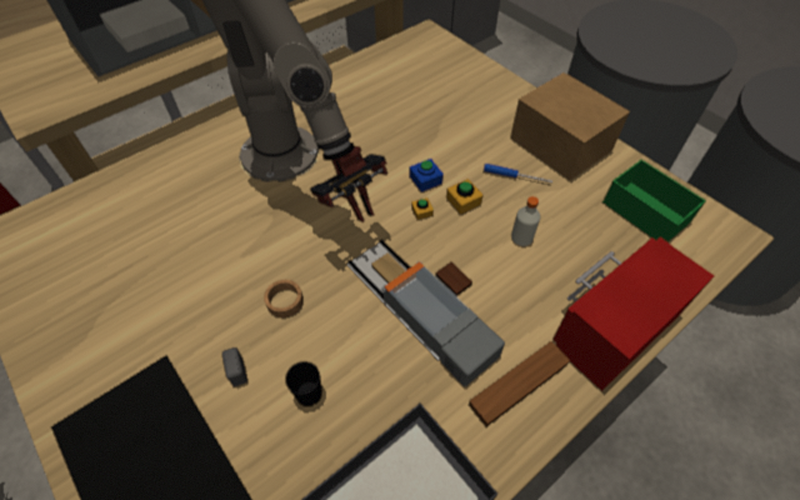

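The arm is at joint limits with this much tilt so close in. I'll start the push at 10° and tilt further as it extends.

```bash
python3 - <<'E'
from h import *
row([.486,-.017,.12],Rt(10)); row([.486,-.017,.06],Rt(10))
E
```

```text
now 2.4 [ 0.4805 -0.0193  0.1495] F [0.1 0.6 0.4] row [-0.0022  0.0099  0.0284] [-1.995e+01 -4.000e-02 -1.000e-02]
now 2.4 [ 0.4805 -0.0193  0.1495] F [0.1 0.6 0.4] row [-0.0023  0.0399  0.0803] [-1.995e+01 -4.000e-02 -1.000e-02]
```

{"op": "play_rows", "data": {"moves": [[[-0.001,0.0,0.0,-10,0,0,0.02],[-0.002,0.01,0.028,-20,0,0,0.02],[-0.002,0.025,0.055,-20,0,0,0.02],[-0.002,0.04,0.08,-20,0,0,0.02],[-0.002,0.04,0.08,-20,0,0,0.02],[-0.002,0.04,0.08,-20,0,0,0.02]]]}}

```text
t: 3.15
tcp_pos: [0.4864, -0.0165, 0.0612]
tool_rot: [-0.062, 0.709, -0.699, 0.062]
force: [1.0, -0.8, 0.3]
finger_gap: 0.0198
```

```bash
python3 - <<'E'
from h import *
tiltnow()
row([.486,-.017,.017],Rt(10));row([.56,-.016,.017],Rt(15));row([.60,-.0155,.017],Rt(25))
s=bot.snapshot('scene');  save(s,'s2c.png',(250,130,410,250),5)
s=bot.snapshot('top');  save(s,'t2c.png',(275,125,395,225),6)
E
```

```text
x [ 0.014 -1.     0.001] z [ 0.174  0.002 -0.985] [ 0.498  0.429 -0.708  2.224  0.661  0.495 -2.269]
now 3.15 [ 0.4864 -0.0165  0.0612] F [ 1.  -0.8  0.3] row [0.0005 0.0081 0.0435] [-0.02 -0.02  0.06]
now 3.15 [ 0.4864 -0.0165  0.0612] F [ 1.  -0.8  0.3] row [ 0.0005 -0.0647  0.0563] [ 4.98 -0.02  0.06]
now 3.15 [ 0.4864 -0.0165  0.0612] F [ 1.  -0.8  0.3] row [ 0.0005 -0.1041  0.0633] [14.98 -0.02  0.06]
```

View pics/s2c.png

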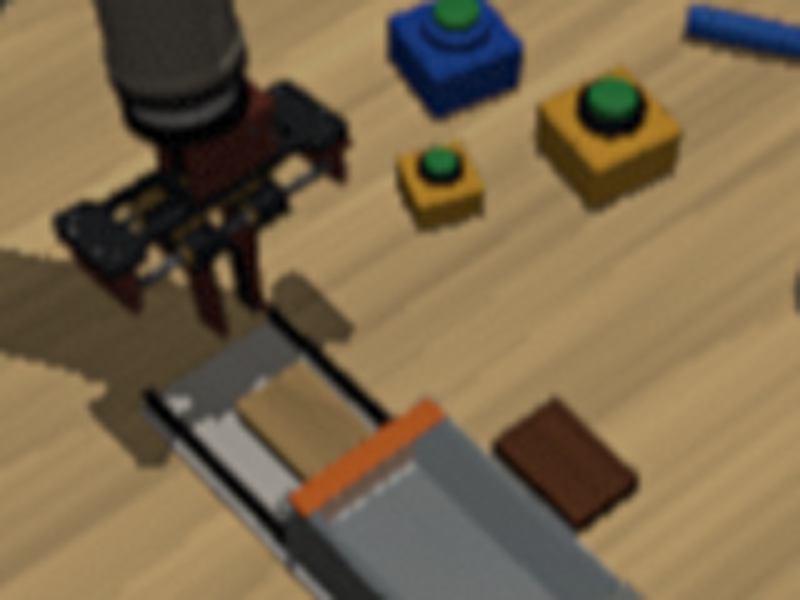

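View pics/t2c.png

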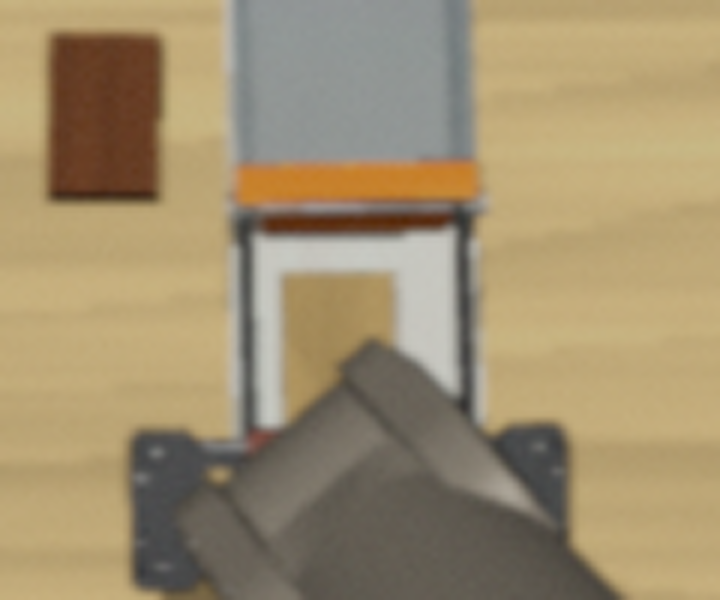

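{"op": "play_rows", "data": {"moves": [[[0.0,0.004,0.022,0,0,0,0.02],[0.0,0.008,0.0435,0,0,0,0.02],[0.0,0.008,0.0435,0,0,0,0.02],[0.0,0.0,0.045,0,0,0,0.02],[0.0,-0.008,0.0463,0,0,0,0.02],[0.0,-0.016,0.0477,0,0,0,0.02],[0.0,-0.024,0.0491,1,0,0,0.02],[0.0,-0.032,0.0505,2,0,0,0.02],[0.0,-0.04,0.0519,3,0,0,0.02],[0.0,-0.048,0.0533,4,0,0,0.02],[0.0,-0.056,0.0548,5,0,0,0.02],[0.0,-0.0647,0.0563,5,0,0,0.02],[0.0,-0.0647,0.0563,5,0,0,0.02]]]}}

```text
t: 4.88
tcp_pos: [0.5605, -0.0158, 0.0164]
tool_rot: [-0.093, 0.706, -0.696, 0.092]
force: [0.5, -0.9, -0.4]
finger_gap: 0.02
```

```bash
python3 - <<'E'
from h import *
tiltnow()
row([.60,-.0155,.017],Rt(25));row([.626,-.015,.017],Rt(30))
s=bot.snapshot('scene');  save(s,'s3c.png',(250,130,410,250),5)
s=bot.snapshot('top');  save(s,'t3c.png',(275,105,395,205),6)
E
```

```text
x [ 0.013 -1.     0.   ] z [ 0.259  0.003 -0.966] [ 0.327  0.549 -0.514  2.153  0.902  0.358 -2.477]
now 4.875 [ 0.5605 -0.0158  0.0164] F [ 0.5 -0.9 -0.4] row [ 0.0002 -0.0383  0.0096] [ 9.96 -0.01  0.01]
now 4.875 [ 0.5605 -0.0158  0.0164] F [ 0.5 -0.9 -0.4] row [ 0.     -0.0634  0.0164] [ 1.496e+01 -1.000e-02  1.000e-02]
```

View pics/s3c.png

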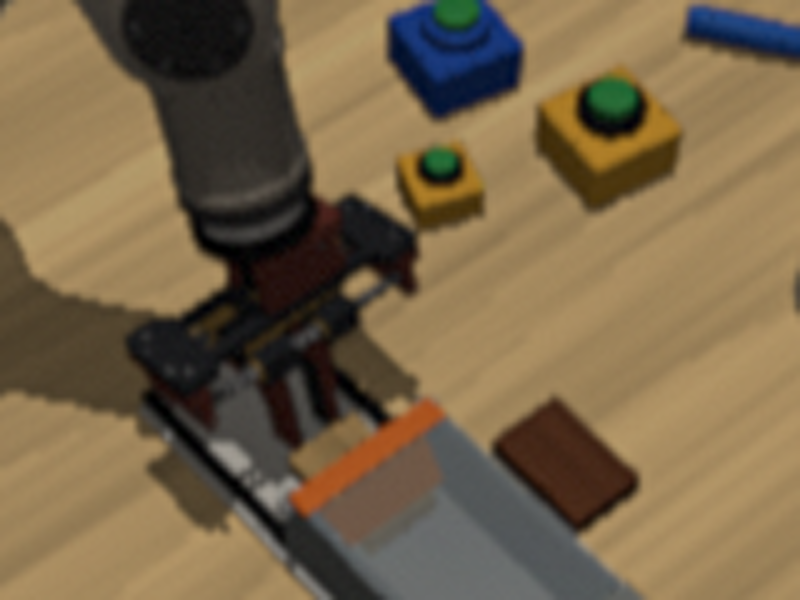

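View pics/t3c.png

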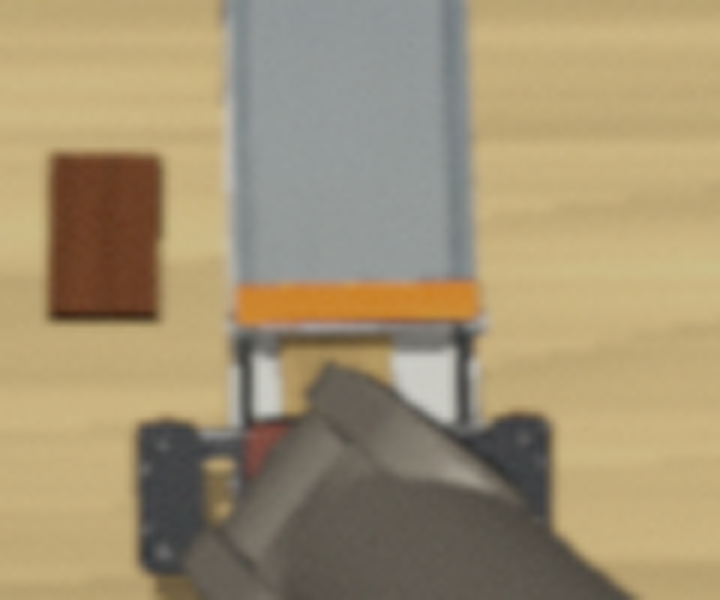

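The flap is propped on the blank and the blank is straight in the lane, with its rear face at x≈0.570. I'll carry on.

{"op": "play_rows", "data": {"moves": [[[0.0,-0.006,0.001,2,0,0,0.02],[0.0,-0.012,0.0025,4,0,0,0.02],[0.0,-0.018,0.004,6,0,0,0.02],[0.0,-0.024,0.0055,7,0,0,0.02],[0.0,-0.03,0.007,8,0,0,0.02],[0.0,-0.035,0.0085,9,0,0,0.02],[0.0,-0.0383,0.0095,10,0,0,0.02],[0.0,-0.0383,0.0095,10,0,0,0.02]]]}}

```text
t: 5.98
tcp_pos: [0.6043, -0.0176, 0.0261]
tool_rot: [-0.149, 0.697, -0.687, 0.145]
force: [0.4, 0.8, 0.2]
finger_gap: 0.0198
```

```bash
python3 - <<'E'
from h import *
tiltnow()
row([.633,-.015,.017],Rt(32));row([.638,-.015,.017],Rt(36));row([.638,-.015,.017],Rt(32))
s=bot.snapshot('scene');  save(s,'s4c.png',(250,130,410,250),5)
E
```

```text
x [ 0.015 -1.    -0.002] z [ 0.407  0.008 -0.913] [ 0.154  0.523 -0.294  2.179  1.369  0.17  -2.958]
now 5.975 [ 0.6043 -0.0176  0.0261] F [0.4 0.8 0.2] row [-0.0021 -0.0225  0.02  ] [7.99 0.16 0.05]
now 5.975 [ 0.6043 -0.0176  0.0261] F [0.4 0.8 0.2] row [-0.0021 -0.0271  0.022 ] [11.99  0.16  0.04]
now 5.975 [ 0.6043 -0.0176  0.0261] F [0.4 0.8 0.2] row [-0.0021 -0.0271  0.022 ] [7.99 0.16 0.05]
```

View pics/s4c.png

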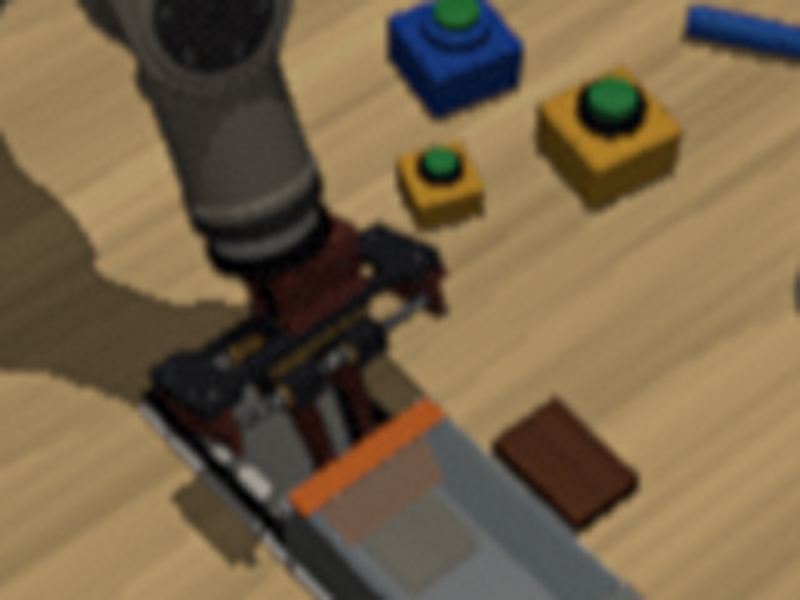

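The wrist reached joint limits 6 and 7, so the tip stopped short, at z=0.026. I'll draw back and give the tool a half turn about its axis, which is the same grasp but frees joint 7. About 18–20° of tilt will then be enough.

```bash
python3 - <<'E'
from h import *
row([.57,-.017,.027]);row([.52,-.017,.027],Rt(10));row([.52,-.017,.10],Rt(5))
E
```

```text
now 6.025 [ 0.6039 -0.0176  0.0259] F [-0.3  0.1  0.4] row [-0.0011  0.0305 -0.0148] [0. 0. 0.]
now 6.025 [ 0.6039 -0.0176  0.0259] F [-0.3  0.1  0.4] row [-0.0018  0.0762 -0.0351] [-13.98   0.14   0.09]
now 6.025 [ 0.6039 -0.0176  0.0259] F [-0.3  0.1  0.4] row [-0.002   0.0466 -0.1018] [-18.98   0.14   0.1 ]
```

{"op": "play_rows", "data": {"moves": [[[0.0,0.015,-0.007,0,0,0,0.02],[0.0,0.0305,-0.0148,-3,0,0,0.02],[0.0,0.05,-0.024,-8,0,0,0.02],[0.0,0.076,-0.035,-14,0,0,0.02],[0.0,0.06,-0.07,-19,0,0,0.02],[0.0,0.047,-0.1018,-19,0,0,0.02],[0.0,0.047,-0.1018,-19,0,0,0.02],[0.0,0.047,-0.1018,-19,0,0,0.02]]]}}

```text
t: 7.02
tcp_pos: [0.518, -0.0194, 0.0988]
tool_rot: [-0.03, 0.712, -0.701, 0.03]
force: [-0.7, -0.4, -0.8]
finger_gap: 0.0202
```

```bash
python3 - <<'E'
from h import *
tiltnow()
row([.52,-.017,.12],Rt(0))
s=bot.snapshot('scene');  save(s,'s5c.png',(250,130,410,250),5)
E
```

```text
x [ 0.016 -1.    -0.   ] z [ 0.085  0.002 -0.996] [ 0.565  0.462 -0.795  2.06   0.518  0.726 -2.104]
now 7.025 [ 0.518  -0.0194  0.0988] F [-0.7 -0.4 -0.8] row [-0.0024 -0.0038 -0.021 ] [-4.86  0.03  0.17]
```

View pics/s5c.png

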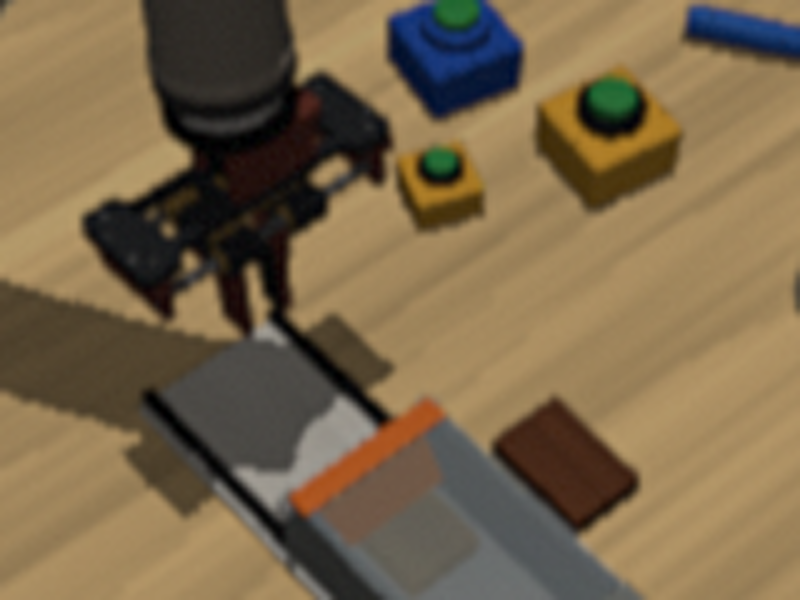

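{"op": "play_rows", "data": {"moves": [[[0,0,-0.02,0,0,-10,0.02],[0,0,-0.04,0,0,-20,0.02],[0,0,-0.04,0,0,-30,0.02],[0,0,-0.04,0,0,-40,0.02],[0,0,-0.04,0,0,-50,0.02],[0,0,-0.04,0,0,-60,0.02],[0,0,-0.04,0,0,-70,0.02],[0,0,-0.04,0,0,-80,0.02],[0,0,-0.04,0,0,-90,0.02],[0,0,-0.04,0,0,-100,0.02],[0,0,-0.04,0,0,-110,0.02],[0,0,-0.04,0,0,-120,0.02],[0,0,-0.04,0,0,-130,0.02],[0,0,-0.04,0,0,-140,0.02],[0,0,-0.04,0,0,-150,0.02],[0,0,-0.04,0,0,-160,0.02],[0,0,-0.04,0,0,-170,0.02],[0,0,-0.04,0,0,-179.5,0.02],[0,0,-0.04,0,0,-179.5,0.02]]]}}

```text
t: 9.45
tcp_pos: [0.515, -0.0188, 0.1381]
tool_rot: [0.029, 0.704, 0.709, 0.031]
force: [0.4, -0.1, -0.1]
finger_gap: 0.02
```

```bash
cat >> h.py <<'E'
Z2=np.diag([-1.,-1.,1.])
E
python3 - <<'E'
from h import *
tiltnow()
row([.565,-.018,.06],Rt(15)@Z2); row([.565,-.018,.06],Rt(25)@Z2)
E
```

```text
x [-0.007  1.     0.002] z [ 0.084  0.003 -0.996] [ 0.942  0.704 -1.384  2.019  0.854  1.056  0.747]
now 9.45 [ 0.515  -0.0188  0.1381] F [ 0.4 -0.1 -0.1] row [0.0002 0.0433 0.082 ] [-10.17  -0.08  -0.37]
now 9.45 [ 0.515  -0.0188  0.1381] F [ 0.4 -0.1 -0.1] row [0.0002 0.0433 0.082 ] [-20.17  -0.05  -0.37]
```

{"op": "play_rows", "data": {"moves": [[[0,0.015,0.02,-4,0,0,0.02],[0,0.03,0.04,-8,0,0,0.02],[0,0.043,0.06,-12,0,0,0.02],[0,0.043,0.07,-16,0,0,0.02],[0,0.043,0.075,-20,0,-0.4,0.02],[0,0.043,0.075,-20,0,-0.4,0.02],[0,0.043,0.075,-20,0,-0.4,0.02]]]}}

```text
t: 10.32
tcp_pos: [0.5657, -0.0184, 0.0686]
tool_rot: [0.151, 0.686, 0.695, 0.154]
force: [0.2, -0.5, 0.7]
finger_gap: 0.02
```

```bash

python3 - <<'E'
from h import *
tiltnow()
row([.572,-.017,.017],Rt(22)@Z2); row([.59,-.017,.017],Rt(22)@Z2)
row([.628,-.0165,.017],Rt(22)@Z2)
E
```

```text
x [-0.013  1.     0.001] z [ 0.421  0.006 -0.907] [ 0.835  0.678 -1.157  2.223  1.478  0.636  0.223]
now 10.325 [ 0.5657 -0.0184  0.0686] F [ 0.2 -0.5  0.7] row [ 0.0012 -0.016   0.0495] [ 2.9  -0.05 -0.05]
now 10.325 [ 0.5657 -0.0184  0.0686] F [ 0.2 -0.5  0.7] row [0.001  0.0004 0.0571] [ 2.9  -0.05 -0.05]
now 10.325 [ 0.5657 -0.0184  0.0686] F [ 0.2 -0.5  0.7] row [0.001  0.0348 0.0731] [ 2.9  -0.05 -0.05]
```

{"op": "play_rows", "data": {"moves": [[[0,-0.008,0.025,0,0,0,0.02],[0,-0.016,0.0495,0,0,0,0.02],[0,-0.016,0.0495,0,0,0,0.02],[0,-0.008,0.0532,0,0,0,0.02],[0,0.0,0.057,0,0,0,0.02],[0,0.007,0.0602,0,0,0,0.02],[0,0.014,0.0635,0,0,0,0.02],[0,0.021,0.0667,0,0,0,0.02],[0,0.028,0.07,0,0,0,0.02],[0,0.0345,0.073,0,0,0,0.02],[0,0.0345,0.073,0,0,0,0.02]]]}}

```text
t: 11.7
tcp_pos: [0.628, -0.0175, 0.0168]
tool_rot: [0.152, 0.686, 0.695, 0.154]
force: [-0.4, 0.3, -0.3]
finger_gap: 0.0202
```

```bash

python3 - <<'E'
from h import *
tiltnow()
row([.632,-.0165,.017]); row([.57,-.017,.018])
s=bot.snapshot('scene');  save(s,'s6c.png',(290,170,390,245),8)
s=bot.snapshot('top');  save(s,'t6c.png',(275,65,395,165),6)
E
```

```text
x [-0.014  1.     0.001] z [ 0.422  0.006 -0.907] [ 0.717  0.825 -1.041  2.105  1.601  0.664  0.19 ]
now 11.7 [ 0.628  -0.0175  0.0168] F [-0.4  0.3 -0.3] row [0.001  0.0037 0.0015] [0. 0. 0.]
now 11.7 [ 0.628  -0.0175  0.0168] F [-0.4  0.3 -0.3] row [ 0.0013 -0.052  -0.0256] [0. 0. 0.]
```

View pics/s6c.png

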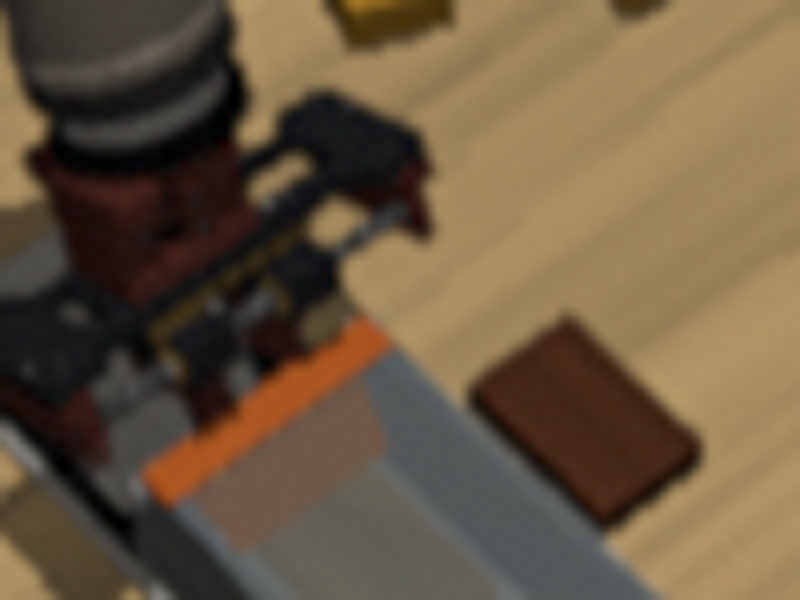

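View pics/t6c.png

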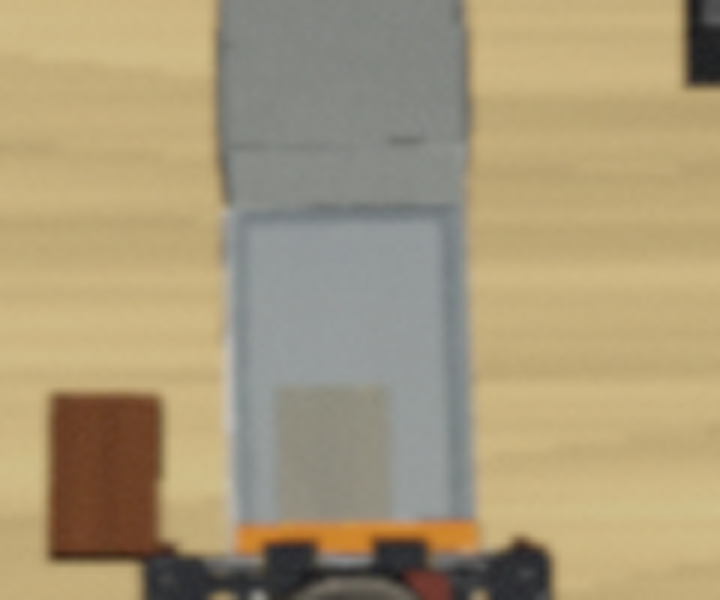

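```bash

python3 - <<'E'
from h import *
import pickle
s=pickle.load(open('top0.pkl','rb'))
print(pix(s,275+332/6,65+386/6,.028), pix(s,275+350/6,65+553/6,.078), pix(s,275+350/6,65+524/6,.078),pix(s,275+350/6,65+203/6,.078))
E
```

```text
[ 0.71625462 -0.01448769  0.028     ] [ 0.6213958  -0.02108446  0.078     ] [ 0.63487594 -0.02120677  0.078     ] [ 0.7877816  -0.02259421  0.078     ]
```

The blank's front edge is at x≈0.716, so its centre is about 55 mm past the flap line. I'll push 4 mm more, then withdraw.

{"op": "play_rows", "data": {"moves": [[[0,0.0025,0.001,0,0,0,0.02],[0,0.004,0.0015,0,0,0,0.02],[0,0.004,0.0015,0,0,0,0.02],[0,-0.004,-0.0025,0,0,0,0.02],[0,-0.015,-0.0075,0,0,0,0.02],[0,-0.03,-0.015,0,0,0,0.02],[0,-0.045,-0.022,0,0,0,0.02],[0,-0.06,-0.029,0,0,0,0.02],[0,-0.08,-0.038,0,0,0,0.02],[0,-0.08,-0.038,0,0,0,0.02]]]}}

```text
t: 13.05
tcp_pos: [0.5367, -0.019, 0.0171]
tool_rot: [0.151, 0.685, 0.696, 0.153]
force: [0.0, -1.0, 0.5]
finger_gap: 0.0199
```

```bash

python3 - <<'E'
from h import *
tiltnow()
row([.53,-.017,.15],Rt(5)@Z2)
s=bot.snapshot('scene');  save(s,'s7c.png',(290,170,390,245),8)
s=bot.snapshot('top');  save(s,'t7c.png',(275,65,395,165),6)
E
```

```text
x [-0.015  1.    -0.   ] z [ 0.42   0.006 -0.907] [ 0.793  0.756 -1.094  2.304  1.726  0.654 -0.003]
now 13.05 [ 0.5367 -0.019   0.0171] F [ 0.  -1.   0.5] row [ 0.0021  0.0498 -0.1234] [ 1.985e+01 -1.000e-02  1.300e-01]
```

View pics/s7c.png

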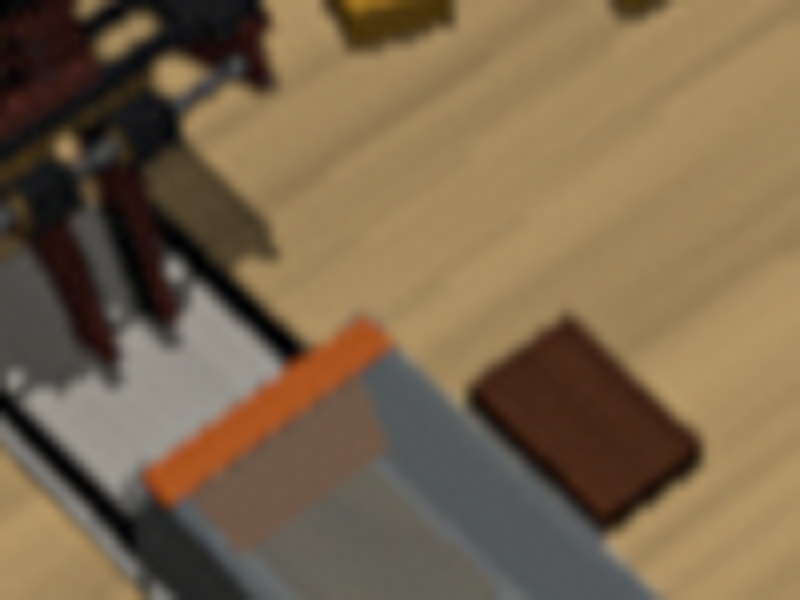

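View pics/t7c.png

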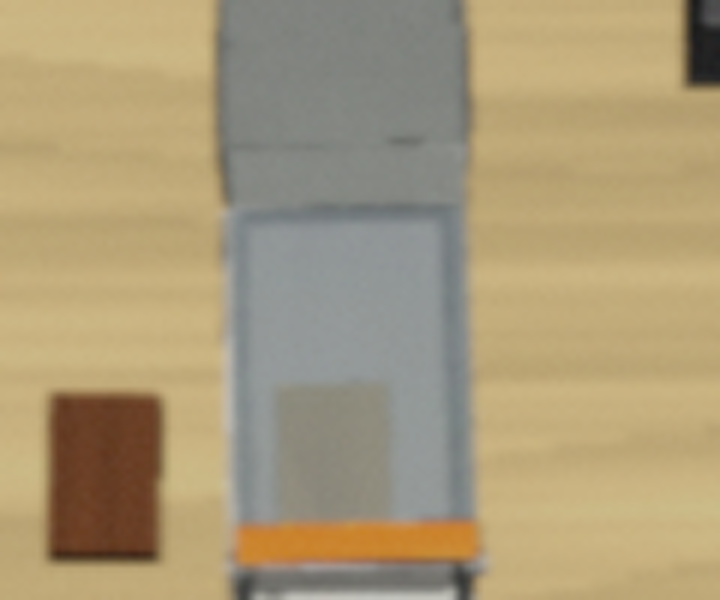

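The flap is still propped: its edge rests on the blank 26 mm past the hinge, so the blank's rear must go past about 30 mm. That takes a steeper tilt of about 45–48° to clear the roof, so I'll try it in front of the box first.

```bash

python3 - <<'E'
from h import *
row([.57,-.018,.05],Rt(36)@Z2);row([.59,-.018,.05],Rt(47)@Z2)
E
```

```text
now 13.15 [ 0.5392 -0.019   0.0177] F [0.9 1.1 0.3] row [ 0.0005  0.0416 -0.0162] [-11.02  -0.04   0.05]
now 13.15 [ 0.5392 -0.019   0.0177] F [0.9 1.1 0.3] row [ 0.0003  0.0597 -0.0078] [-22.02  -0.05   0.05]
```

{"op": "play_rows", "data": {"moves": [[[0,0.012,-0.02,0,0,0,0.02],[0,0.027,-0.02,-4,0,0,0.02],[0,0.042,-0.016,-8,0,0,0.02],[0,0.047,-0.014,-11,0,0,0.02],[0,0.052,-0.012,-15,0,0,0.02],[0,0.06,-0.008,-19,0,0,0.02],[0,0.06,-0.008,-22,0,0,0.02],[0,0.06,-0.008,-22,0,0,0.02],[0,0.06,-0.008,-22,0,0,0.02]]]}}

```text
t: 14.28
tcp_pos: [0.5906, -0.0181, 0.0503]
tool_rot: [0.279, 0.644, 0.653, 0.284]
force: [0.4, 0.2, 0.1]
finger_gap: 0.02
```

```bash

python3 - <<'E'
from h import *
tiltnow()
row([.59,-.018,.05],Rt(47)@Z2);row([.59,-.018,.018],Rt(47)@Z2);row([.652,-.0175,.018],Rt(47)@Z2)
E
```

```text
x [-0.014  1.     0.001] z [ 0.731  0.01  -0.683] [ 0.859  0.93  -1.173  2.413  2.406  0.95  -0.446]
now 14.275 [ 0.5906 -0.0181  0.0503] F [0.4 0.2 0.1] row [ 0.0001 -0.0006 -0.0002] [-0.06 -0.05  0.01]
now 14.275 [ 0.5906 -0.0181  0.0503] F [0.4 0.2 0.1] row [ 0.0001 -0.024   0.0216] [-0.06 -0.05  0.01]
now 14.275 [ 0.5906 -0.0181  0.0503] F [0.4 0.2 0.1] row [-0.0003  0.0183  0.0669] [-0.06 -0.05  0.01]
```

{"op": "play_rows", "data": {"moves": [[[0,-0.0084,0.0208,0,0,0,0.02],[0,-0.0138,0.0325,0,0,0,0.02],[0,-0.0138,0.0325,0,0,0,0.02],[0,-0.0069,0.0399,0,0,0,0.02],[0,-0.0001,0.0472,0,0,0,0.02],[0,0.0047,0.0524,0,0,0,0.02],[0,0.0088,0.0568,0,0,0,0.02],[0,0.0136,0.0619,0,0,0,0.02],[0,0.0183,0.067,0,0,0,0.02],[0,0.0183,0.067,0,0,0,0.02],[0,0.0183,0.067,0,0,0,0.02]]]}}

```text
t: 15.65
tcp_pos: [0.6511, -0.0172, 0.0175]
tool_rot: [0.279, 0.644, 0.653, 0.284]
force: [-0.6, 0.2, -0.3]
finger_gap: 0.0199
```

```bash

python3 - <<'E'
from h import *
tiltnow()
row([.655,-.0175,.018]);row([.57,-.0185,.019])
s=bot.snapshot('scene');  save(s,'s8c.png',(290,170,390,245),8)
s=bot.snapshot('top');  save(s,'t8c.png',(275,65,395,165),6)
E
```

```text
x [-0.014  1.     0.   ] z [ 0.73   0.011 -0.683] [ 0.793  1.02  -1.098  2.28   2.445  0.925 -0.395]
now 15.65 [ 0.6511 -0.0172  0.0175] F [-0.6  0.2 -0.3] row [-0.0003  0.003   0.0025] [0. 0. 0.]
now 15.65 [ 0.6511 -0.0172  0.0175] F [-0.6  0.2 -0.3] row [-0.0001 -0.0543 -0.0603] [0. 0. 0.]
```

View pics/s8c.png

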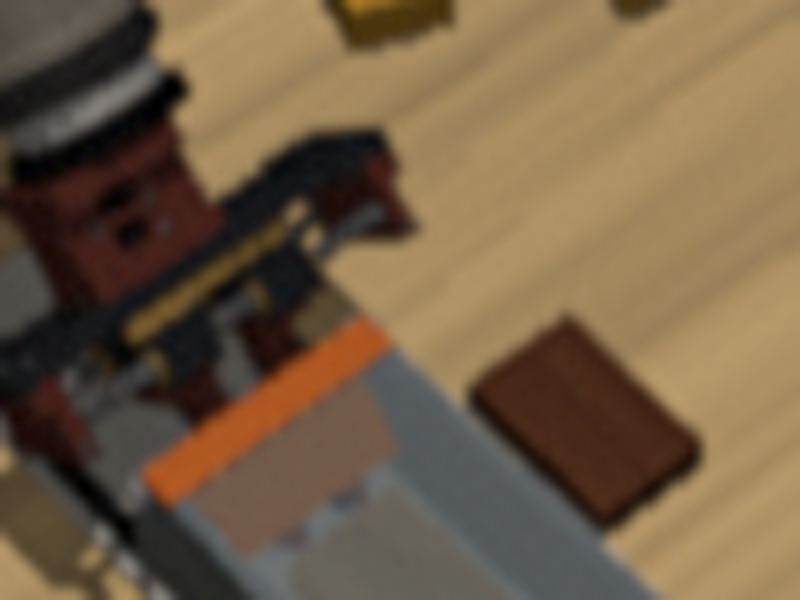

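View pics/t8c.png

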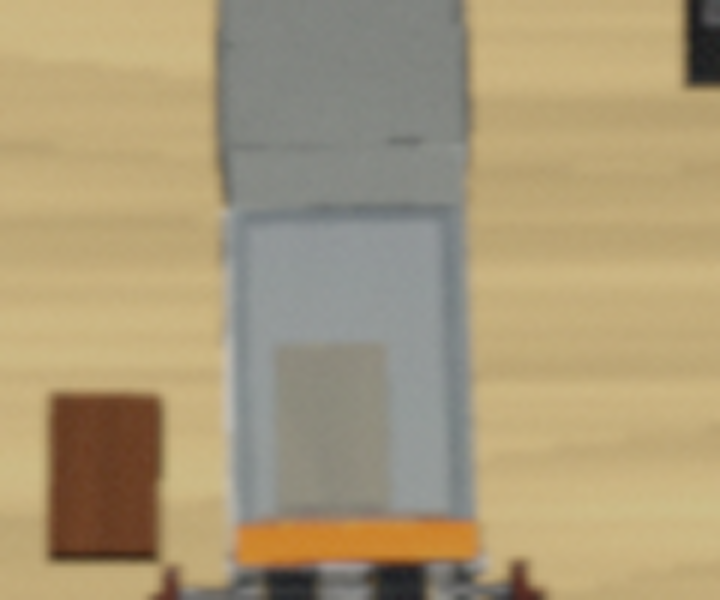

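The blank's front edge has moved to about 0.7365, so its rear is about 34 mm inside, and a gap to the flap is visible. I'll push 3 mm more for margin, then withdraw.

{"op": "play_rows", "data": {"moves": [[[0,0.002,0.0022,0,0,0,0.02],[0,0.002,0.0022,0,0,0,0.02],[0,-0.004,-0.004,0,0,0,0.02],[0,-0.012,-0.013,0,0,0,0.02],[0,-0.02,-0.022,0,0,0,0.02],[0,-0.028,-0.031,0,0,0,0.02],[0,-0.036,-0.04,0,0,0,0.02],[0,-0.044,-0.049,0,0,0,0.02],[0,-0.0543,-0.06,0,0,0,0.02],[0,-0.0543,-0.06,0,0,0,0.02]]]}}

```text
t: 17.0
tcp_pos: [0.5746, -0.0196, 0.018]
tool_rot: [0.279, 0.644, 0.654, 0.282]
force: [5.7, 22.4, 66.9]
finger_gap: 0.02
```

```bash

python3 - <<'E'
from h import *
tiltnow()
row([.55,-.0175,.06],Rt(30)@Z2);row([.50,.0,.18],Rt(0)@Z2)
s=bot.snapshot('scene');  save(s,'s9c.png',(290,170,390,245),8)
s=bot.snapshot('top');  save(s,'t9c.png',(275,65,395,165),6)
E
```

```text
x [-0.015  1.    -0.002] z [ 0.729  0.009 -0.685] [ 1.01   1.358 -1.41   2.436  2.404  1.262 -0.076]
now 17.0 [ 0.5746 -0.0196  0.018 ] F [ 5.7 22.4 66.9] row [ 0.0024  0.0138 -0.0467] [16.8   0.02  0.14]
now 17.0 [ 0.5746 -0.0196  0.018 ] F [ 5.7 22.4 66.9] row [ 0.0204  0.0673 -0.1651] [46.8   0.06  0.14]
```

View pics/s9c.png

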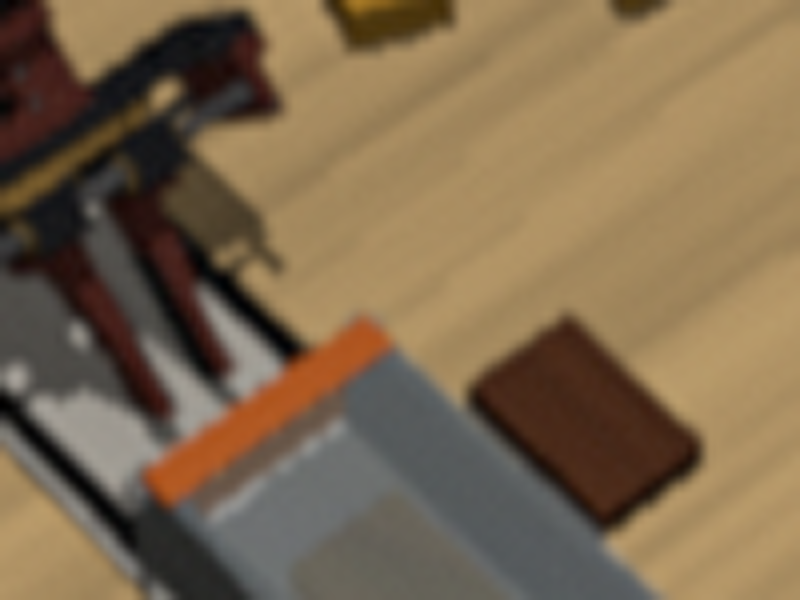

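View pics/t9c.png

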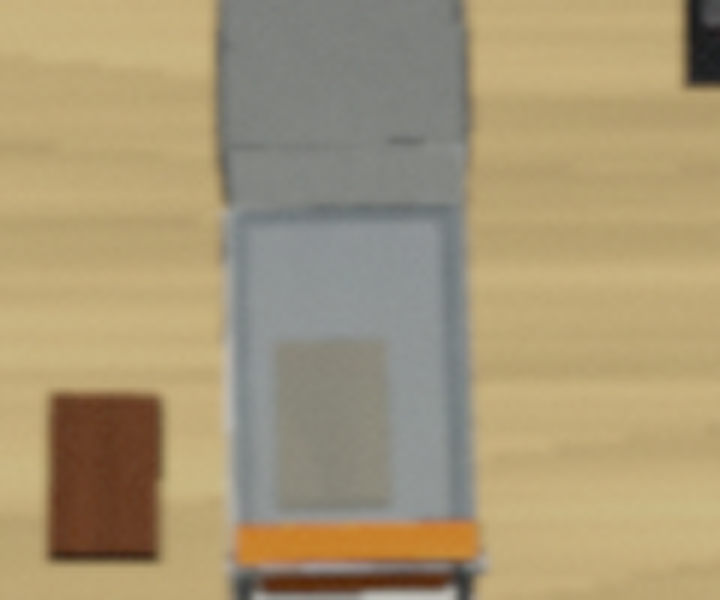

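The flap has swung shut, with the blank wholly inside. But the force reads 67 N, so something is touching. I'll look at the whole arm before moving.

```bash

python3 - <<'E'
from h import *
o=bot.observe();print(o['force'],o['torque'],o['effort'].round(1))
s=bot.snapshot('scene');  save(s,'s10.png',None,1.25)
s=bot.snapshot('top');  save(s,'t10.png',None,1.25)
o=bot.observe();print(o['force'])
E
```

```text
[0.20599605 0.20206308 0.26737821] [0.05141141 0.50499069 0.01723578] [  1.8 -42.5 -20.1  -0.8   2.8   0.7   1. ]
[0.49362831 0.13703802 0.20301914]
```

View pics/s10.png

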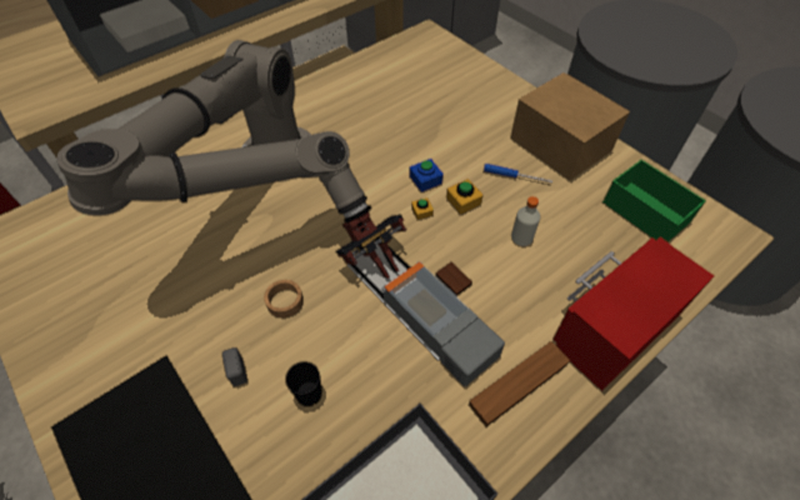

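View pics/t10.png

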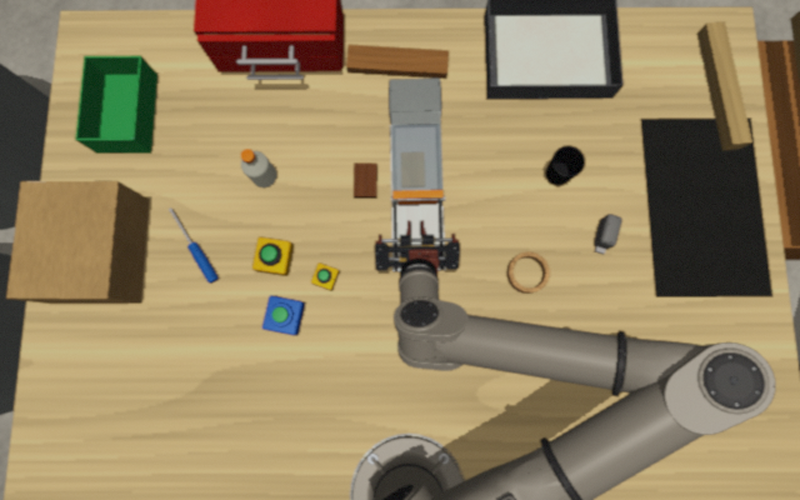

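The spike was momentary and the force is ≈0 now. It came as the arm reconfigured quickly at joints 3 and 4's limits. The pictures show the elbow clear, the flap shut and everything else undisturbed. I'll rise gently and straighten up.

{"op": "play_rows", "data": {"moves": [[[0.0,0.003,-0.006,1,0,0,0.02],[0.0,0.005,-0.014,3,0,0,0.02],[0.0,0.007,-0.022,6,0,0,0.02],[0.001,0.009,-0.03,9,0,0,0.02],[0.002,0.011,-0.038,13,0,0,0.02],[0.002,0.014,-0.047,17,0,0,0.02],[0.002,0.014,-0.047,17,0,0,0.02]]]}}

```text
t: 18.08
tcp_pos: [0.552, -0.0174, 0.0629]
tool_rot: [0.183, 0.678, 0.688, 0.184]
force: [0.3, 0.2, -0.1]
finger_gap: 0.0198
```

```bash

python3 - <<'E'
from h import *
tiltnow()
row([.53,-.0175,.15],Rt(5)@Z2);row([.52,.06,.18],Rt(0)@Z2);row([.502,.297,.18],Rt(0)@Z2)
E
```

```text
x [-0.014  1.    -0.003] z [ 0.501  0.005 -0.866] [ 0.972  0.894 -1.39   2.314  1.754  0.884  0.062]
now 18.075 [ 0.552  -0.0174  0.0629] F [ 0.3  0.2 -0.1] row [-0.0001  0.0246 -0.0864] [25.05  0.13  0.12]
now 18.075 [ 0.552  -0.0174  0.0629] F [ 0.3  0.2 -0.1] row [ 0.0775  0.032  -0.117 ] [30.05  0.14  0.12]
now 18.075 [ 0.552  -0.0174  0.0629] F [ 0.3  0.2 -0.1] row [ 0.3147  0.0197 -0.1249] [30.05  0.14  0.12]
```

{"op": "play_rows", "data": {"moves": [[[0.0,0.003,-0.012,3,0,0,0.0],[0.0,0.006,-0.025,7,0,0,0.0],[0.0,0.01,-0.038,11,0,0,0.0],[0.0,0.014,-0.05,15,0,0,0.0],[0.0,0.018,-0.065,19,0,0,0.0],[0.0,0.025,-0.086,25,0,0,0.0],[0.03,0.03,-0.1,28,0,0,0.0],[0.055,0.032,-0.11,30,0,0,0.0],[0.08,0.032,-0.117,30,0,0,0.0],[0.105,0.03,-0.118,30,0,0,0.0],[0.13,0.029,-0.119,30,0,0,0.0],[0.155,0.028,-0.12,30,0,0,0.0],[0.18,0.027,-0.121,30,0,0,0.0],[0.205,0.025,-0.122,30,0,0,0.0],[0.23,0.024,-0.123,30,0,0,0.0],[0.255,0.023,-0.124,30,0,0,0.0],[0.28,0.021,-0.125,30,0,0,0.0],[0.3,0.02,-0.125,30,0,0,0.0],[0.3147,0.0197,-0.125,30,0,0,0.0],[0.3147,0.0197,-0.125,30,0,0,0.0]]]}}

```text
t: 20.58
tcp_pos: [0.5002, 0.2972, 0.1784]
tool_rot: [-0.001, 0.701, 0.713, -0.002]
force: [-0.9, -0.0, -0.4]
finger_gap: 0.0003
```

```bash

python3 - <<'E'
from h import *
tiltnow()
row([.502,.2975,.09],Rt(0)@Z2);row([.502,.2975,.056],Rt(0)@Z2)
s=bot.snapshot('scene');  save(s,'s11.png',(300,80,420,170),6); save(s,'s11l.png',(290,170,390,245),7)
E
```

```text
x [-0.016  1.    -0.001] z [-0.004 -0.001 -1.   ] [ 0.224  0.715 -1.263  1.77   0.724  1.222  0.343]
now 20.575 [0.5002 0.2972 0.1784] F [-0.9 -0.  -0.4] row [0.0004 0.0022 0.0884] [-0.23  0.04  0.18]
now 20.575 [0.5002 0.2972 0.1784] F [-0.9 -0.  -0.4] row [0.0004 0.0023 0.1224] [-0.23  0.04  0.18]
```

View pics/s11.png

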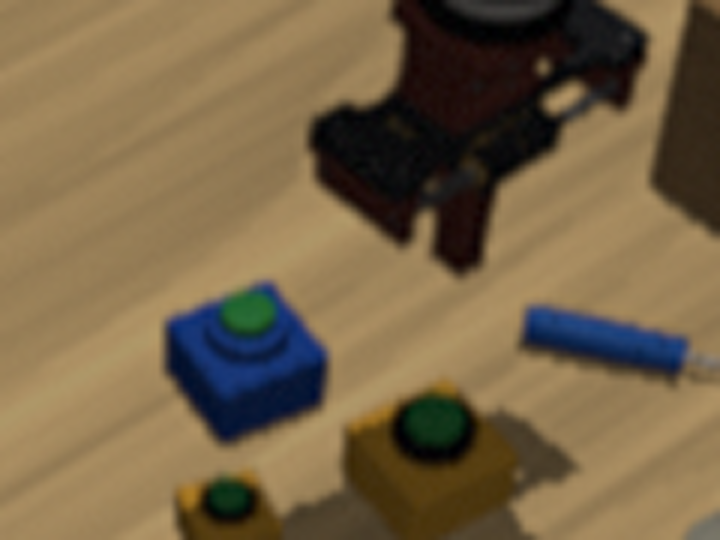

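View pics/s11l.png

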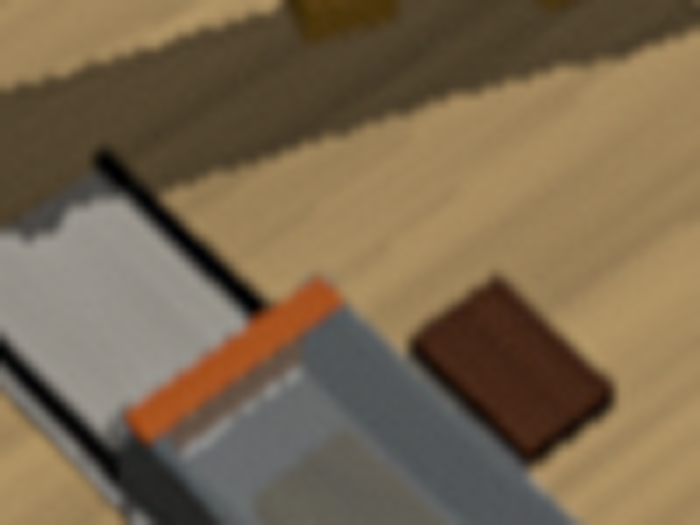

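The flap is shut and the tool is above the large yellow post. I'll descend to just over the button, then press in small steps.

{"op": "play_rows", "data": {"moves": [[[0,0.002,0.02,0,0,0,0],[0,0.002,0.045,0,0,0,0],[0,0.002,0.07,0,0,0,0],[0,0.002,0.09,0,0,0,0],[0,0.002,0.105,0,0,0,0],[0,0.002,0.112,0,0,0,0],[0,0.002,0.114,0,0,0,0],[0,0.002,0.114,0,0,0,0]]]}}

```text
t: 21.62
tcp_pos: [0.5026, 0.2973, 0.0658]
tool_rot: [-0.001, 0.702, 0.712, -0.001]
force: [-1.9, -1.5, 3.0]
finger_gap: 0.0006
```

```bash

python3 - <<'E'
from h import *
tiltnow()
print(bot.observe()['force'],bot.observe()['tcp_pos'])
s=bot.snapshot('scene');  save(s,'s12.png',(330,110,410,170),9)
E
```

```text
x [-0.015  1.     0.001] z [-0.003  0.001 -1.   ] [ 0.149  0.835 -1.137  1.847  0.872  1.066  0.245]
[-1.88516929 -1.5216504   3.03229894] [0.50255375 0.29728345 0.0657717 ]
```

View pics/s12.png

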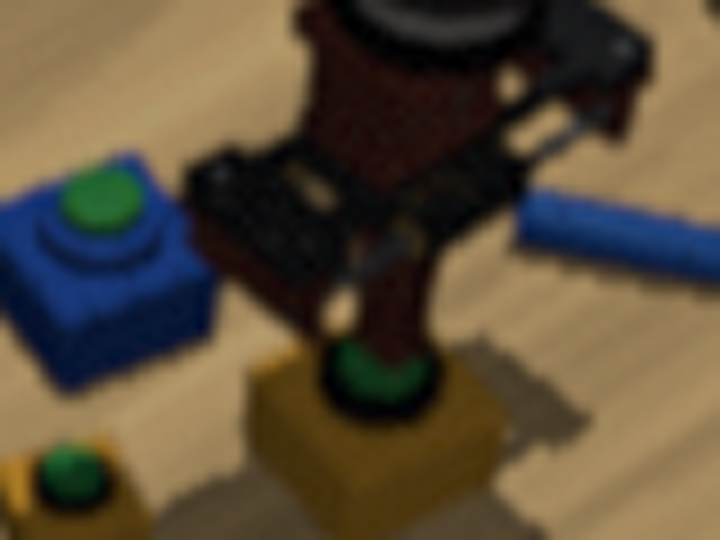

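{"op": "play_rows", "data": {"moves": [[[0,0,0.002,0,0,0,0],[0,0,0.003,0,0,0,0],[0,0,0.003,0,0,0,0]]]}}

```text
t: 22.05
tcp_pos: [0.5027, 0.2974, 0.0625]
tool_rot: [-0.001, 0.702, 0.712, -0.001]
force: [-0.9, 0.0, 4.2]
finger_gap: 0.0005
```

{"op": "play_rows", "data": {"moves": [[[0,0,0.0015,0,0,0,0],[0,0,0.003,0,0,0,0],[0,0,0.003,0,0,0,0]]]}}

```text
t: 22.42
tcp_pos: [0.5028, 0.2975, 0.0611]
tool_rot: [-0.001, 0.702, 0.712, -0.001]
force: [-4.3, -6.2, 19.3]
finger_gap: 0.0004
```

The force jumped to 19 N at z=0.061, so the button has bottomed out, well above the ~5 N it needs. I'll release it.

{"op": "play_rows", "data": {"moves": [[[0,0,0.0,0,0,0,0],[0,0,-0.01,0,0,0,0],[0,0,-0.03,0,0,0,0],[0,0,-0.06,0,0,0,0],[0,0,-0.09,0,0,0,0],[0,0,-0.12,0,0,0,0],[0,0,-0.12,0,0,0,0],[0,0,-0.12,0,0,0,0]]]}}

```text
t: 23.42
tcp_pos: [0.5028, 0.2963, 0.1787]
tool_rot: [-0.001, 0.702, 0.712, -0.001]
force: [-0.4, -0.8, -0.9]
finger_gap: 0.0004
```

```bash

python3 - <<'E'
from h import *
o=bot.observe();print(o['t'],o['force'],o['tcp_pos'],abs(o['qvel']).max())
s=bot.snapshot('scene');  save(s,'s13.png',None,1.25);save(s,'s13b.png',(300,110,420,250),4)
s=bot.snapshot('top');  save(s,'t13.png',(275,65,395,165),6)
E
```

```text
23.425 [-0.43304952 -0.77701988 -0.9266549 ] [0.50278271 0.29629435 0.17867942] 0.013024220670523218
```

View pics/s13.png

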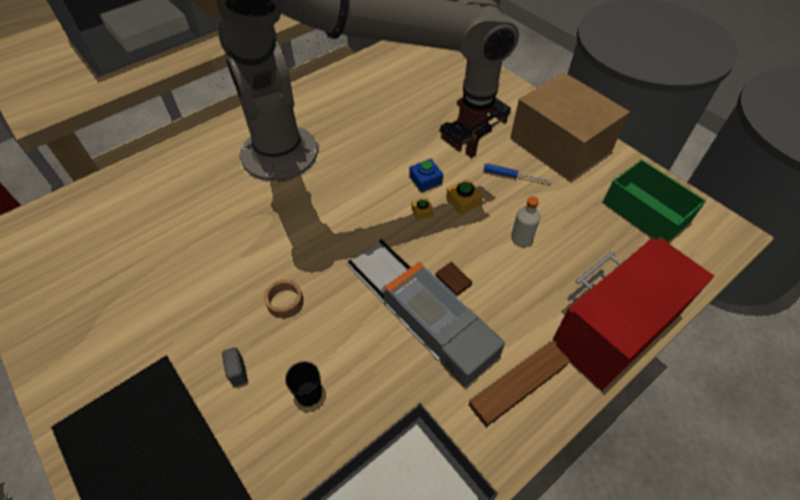

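View pics/s13b.png

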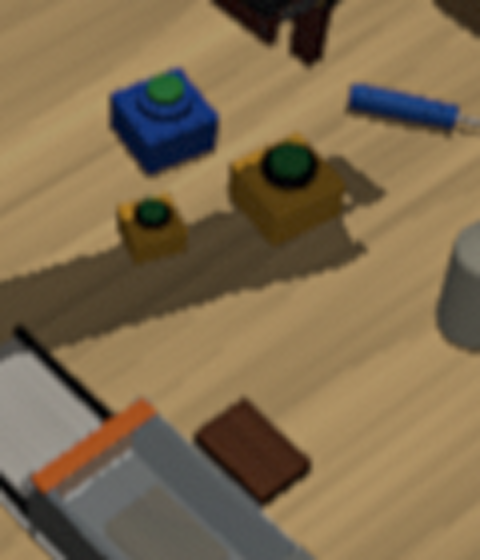

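View pics/t13.png

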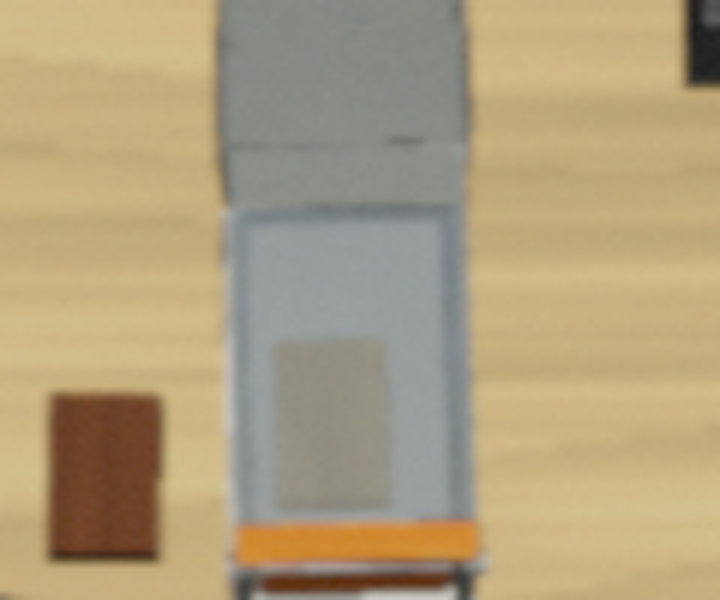

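The blank is wholly inside, visible through the window at (332,425) in the top crop. The flap hangs shut and the button is up. Everything else is in place and the tool is free, so I'm handing in.

```bash
python3 -c "
from h import *
print(bot.job_done())"
```

```text
the job is handed in; nothing more can be done
None
```

I pushed the blank along the tray and in through the flap, drew the fingers out so the flap fell shut, then pressed and released the green button. I used the larger yellow post. I handed the job in at about 23.5 s; no verdict was reported.

**Last checks:**
- **Blank:** the camera puts its centre about 75 mm past the flap line, lying straight on the tray and not moving between pictures.
- **Flap:** it hangs shut in both views.
- **Button:** the force rose from about 4 N to 19 N as it bottomed out. It looks up again in the last picture, but I had no direct reading of its travel.
- **Other things:** nothing else on the bench looks moved, and the force on the tool is about zero.

**What went wrong or disagreed:**
- **Joint limits:** the first push ran into joint limits 6 and 7 and stopped short, so I gave the tool a half turn and pushed again.
- **Flap propped:** after that push the flap still rested on the blank, so I made a third, steeper push.
- **Force spike:** while withdrawing, one reading showed about 67 N as the arm reconfigured at joints 3 and 4's limits. It was back to zero by the next reading and the pictures showed no contact. I take it as the arm's own motion, but I could not confirm that.
- **Camera offset:** the two cameras differed by about 3–10 mm along the lane. I left margin for that.

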